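# Open the filter bay of the bench air pump

### The job

Open the filter bay on top of the bench air pump: press the snap tab in with the fingertips and, while it is pressed, push the released filter cover away from the tab, along its guide rails, until it is completely off its seat and lies flat on the pump's top beyond the rails. Only press and push, without forcing the latched cover: do not lift or tip the cover, and leave the vials and everything else on the bench standing where they are. Finish with the tab let go and the hand clear.

Things in the scene. Friction and masses are not known exactly. Their poses are not given: they have to be found in the camera images.
- pump: Bench air pump: beige box fixed to the bench, 180 mm (its x) by 280 mm (its y) by 90 mm high. Origin: centre of its underside, on the bench; z up. Its flat top (deck) is 90 mm above the bench. The cover slides off in the pump's +y. Filter bay: an opening in the deck, |x| < 37 mm, y = -97 to -10 mm, below the cover.
- seat (a point): Fixed point on the pump: middle of the cover's seat at deck height, pump (0, -48, 90) mm, axes as the pump's. The latched cover's origin is here within 2 mm. Two aluminium guide rails flank it: pump y = -93 to -3 mm, |x| = 44 to 53.5 mm, 9 mm high, overhanging the cover's side flanges with 1.5 mm play.
- deck (a point): Fixed point on the pump: middle of the plain flat deck beyond the rails, pump (0, 65, 90) mm, axes as the pump's. The deck runs from pump y = -3 to +140 mm, 180 mm wide, with no rim.
- cover: Loose grey louvred filter cover, about 110 g, 90 mm long (its y), 84 mm wide (its x; 96 mm over the flanges at its foot), 16 mm high. Origin: centre of its underside; axes as the pump's at the start. Off its seat and clear of the rails once its origin is 90 mm from the seat in pump +y; it stays fully on the deck up to 143 mm, and overhangs beyond.
- cover_rear (a point): On the cover: middle of its flat upright rear wall, the face to push, 10 mm above the cover's underside, at cover (0, -45, 10) mm; it faces the snap tab (-y). The wall is 84 mm wide and reaches 16 mm above the deck; in its middle 26 mm it begins 4.5 mm above the deck.
- tab_top (a point): Centre of the top face of the snap tab's press pad (moves with it): ribbed grey pad 30 mm (pump x) by 32 mm (pump y); free, its top is 12 mm above the deck, at pump (0, -114, 102) mm, 21 mm behind the cover's rear wall; the pad's edge is 5 mm from that wall. Round the pad's sides and rear is only the lower deck, save two end stops 9 mm high at pump x = +-43, y = -98 mm.
- snap_tab (a joint): How far the tab is pressed down: 0 free, 0.007 m fully in. Spring 2.4 N to start, 6.6 N fully in; it returns when let go. From 0.005 m its hook is below the cover's rear wall and the cover can be pushed; after 10 mm of cover travel it cannot catch again. Fully in, the pad is 5 mm above the deck: fingertips can slide on at that height over bay and deck, pushing the wall.
- vial_a: Amber vial with black cap, 20 mm across, 39 mm high, standing on the pump's top beside the cover's way (pump x about -76 mm). Leave alone. Origin: centre of its underside.
- vial_b: The same kind of vial, standing on the pump's top on the other side (pump x about +76 mm). Leave alone. Origin: centre of its underside.
- spare_filter: New pleated filter in a grey frame, 76 by 72 by 15 mm, lying on the bench on the pump's -x side. Leave alone. Origin: centre of its underside.
- screwdriver: Screwdriver with black handle, 170 mm, lying on the bench on the pump's +x side. Leave alone.
- beaker: Glass beaker, 68 mm across, 85 mm high, on the bench on the pump's +x side. Leave alone. Origin: centre of its underside.
- reagent: Amber reagent bottle, 64 mm across, 140 mm high, at the right of the bench. Leave alone. Origin: centre of its underside.
- jar: White jar, 64 mm across, 70 mm high, at the right of the bench. Leave alone. Origin: centre of its underside.
- tip_rack: Blue pipette-tip rack, 82 by 120 by 49 mm, at the left of the bench. Leave alone. Origin: centre of its underside.
There are look-alikes about, which are no part of the job. Leave any blue or yellow look-alike of the cover alone.

How it is judged:
On the way, in this order (a step that is already met when the one before it is completed fails the run):
1. the snap tab is pressed in while the cover is still on its seat (value of joint snap_tab above 0.004 m and y of cover in the frame of pump below -0.04 m), for 0.05 s.
2. the released cover is pushed along its rails past the hook (y of cover in the frame of pump above -0.036 m and z of cover in the frame of pump below 0.096 m), for 0.05 s.
At the end, for the whole second after the job is handed in: The cover lies still and flat on the pump's deck (height within 4 mm, tilt under 0.06 rad, within 40 mm of the pump's centre line), at least 88 mm from its seat in pump +y, so clear of the rails; the snap tab has sprung back (under 1.5 mm) (y of cover in the frame of pump above 0.04 m and x of cover in the frame of pump between -0.04 and 0.04 m and z of cover in the frame of pump between 0.086 and 0.094 m and angle between cover's own z axis and vertical below 0.06 rad and linear speed of cover below 0.01 m/s and value of joint snap_tab below 0.0015 m); the robot touches nothing.
It fails at once if the cover is lifted, tipped or dropped off the pump (z of cover in the frame of pump above 0.102 m or z of cover in the frame of pump below 0.078 m or angle between cover's own z axis and vertical above 0.25 rad).
It fails at once if the cover is forced (over 60 N) against its latch, rails or the pump (contact force between cover and pump above 60 N).
It fails at once if a vial, beaker, bottle or jar is tipped over (angle between any of vial_a, vial_b, beaker, reagent, jar's own z axis and vertical above 0.5 rad).
It fails at once if a bystander is moved more than 20 mm (distance of any of vial_a, vial_b, spare_filter, screwdriver, beaker, reagent, jar, tip_rack from where it was at the start of the episode above 0.02 m).
It also fails if it takes over 40 s, if anything falls off the work surface, if the arm or the gripper's body presses on something with over 40 N, if the wrist force passes 120 N, or if a joint passes its speed limit or range.

### The arm

A 6-joint arm with a two-finger parallel gripper is mounted at the origin on the work surface. World frame = base frame: x ahead of the robot, y to its left, z up, the work surface at z = 0. Lengths are in m, angles in rad, forces in N, time in s.
With the tool pointing down it reaches from about 0.35 to 0.85 m from the base axis. Payload 8.1 kg.
Tool frame: the origin (TCP) lies on the mounting face of the last link; the fingertips stand 173 mm ahead of it and the grasp point (between the pads) lies 155 mm ahead of it; y points along the fingers, z is the direction in which the jaws open and shut, and the axes are right-handed (so a half turn about y gives the same grasp; the last joint's range is limited). The gripper opens to 85 mm and grips with 20 to 120 N. Pads are 22 mm wide; open, the fingers measure 114 mm over their backs; the gripper's body (76 mm by 85 mm) begins 54 mm behind the grasp point. The pads swing forward as they close: fully open they stand 13 mm farther back than shut.
Start: joints at [-1.359, 0.13, 1.488, -0, 1.523, -0.085], TCP at [0.175, -0.574, 0.405] pointing down, gripper open.
Joint ranges: [-2.96, 2.96], [-0.89, 2.26], [0.02, 2.5], [-1.34, 4.48], [0, 2.73], [-2.66, 2.66]. Speed limits (rad/s): [2.39, 2.39, 2.79, 3.14, 3.14, 3.14].

### API

Orientations are given as a unit quaternion [w, x, y, z].
In Python, from station import ctrl, eyes, hand_in gives the robot as it stands.
- The arm moves only by the tool move_arm, never from a script. Its argument "rows" is a list of rows, each a list of 3 entries, a list of its own where there are three numbers: the finger opening in mm, from 0 to 85.4, then the shift along the tool's x, y, z as a fraction of full scale, then the turn, a rotation vector about the tool's x, y, z as a fraction of full scale. A call has 1 to 12 rows; each row is the pose to reach, as a shift and turn from the pose measured when the call began, along the tool's axes at that moment; what a row does not reach only later rows make up. Full scale, the value 1, is 1 m for a shift and 120 degrees for a turn. A row lasts 1/12 s, in which the tool goes at most 41.7 mm and 7.16 degrees, less where a joint would pass 70% of its speed; a pose out of reach is approached as far as the arm can. A call with a number of a shift or a turn outside -1 to 1 is refused whole. A call with a gripper value outside its range is refused whole. The fingers move at their own pace and stop on an object; the grip force is fixed at half the most. Time passes only in rows, so rows that repeat a pose let the fingers close. It gives the time, the measured TCP pose, the force and the opening at its end, in the units of the state.
- ctrl.sense(): the state, without advancing time (a new reading comes with each control period).
- eyes.snapshot(name): name is "scene" or "top" or "wrist"; returns the picture (400x640x3 uint8, red, green, blue); there is no depth.
- eyes.camera_model(name): a dict with "fx", "fy", "cx", "cy" (pixels), "eye" and "attitude" of the camera in the world; the wrist camera has in their place "hand_eye" (4x4, takes a point from camera to tool coordinates, whose origin is the TCP and whose axes are the tool frame's). Camera axes: x right, y up, looking along -z (the intrinsics and any distortion apply to the point x, -y, -z); pixel columns grow to the right and rows downward; lengths in m; the calibration is good to about 2 mm. A picture is of the moment at which its call begins: read the wrist's pose just before it. camera_model takes no time and is no camera call.
- hand_in(): hands the job in, once; it reports no verdict.
The state is a dict: "t": time; "joint_positions": joint angles; "qvel": joint speeds; "tau": joint torques, N m; "ee_pos": TCP position; "ee_rot": TCP orientation; "ft_force": force on the tool from outside, world axes, zero at the start; "ft_torque": the same for the moment, N m; "gripper_width": finger opening in m.
Only numpy, scipy, OpenCV 4.12 (cv2) and the standard library are available. Lean on these libraries where they do the work, as an engineer would, in place of code of your own. Each camera call takes 0.05 s, during which the arm holds its last target. There are 200 camera calls.

## Working session

There is one attempt and no reset: what is moved stays moved. The work goes in short steps, Python scripts to look and compute and a tool call to move; the robot and the scene stay as the last step left them, time stands still between calls to the robot, and variables do not carry over. Pictures are saved under pics/ and viewed, about 8 in all and at most 12, crops included, and the job is handed in when it is done.

Besides the shell and the picture viewer there is one more tool, called after "Call:" as name([rows], argument=value, ...), one row to a line, values as JSON. move_arm: Moves the arm, as the interface text tells. Shift numbers are shares of 1 m and turn numbers shares of 120 degrees, none past 1 either way. Its arguments: {"type":"object","properties":{"rows":{"type":"array","items":{"type":"array"}}},"required":["rows"]}

```bash
mkdir -p pics; ls
python3 - <<'E'
from station import ctrl, eyes
import cv2
s=ctrl.sense(); print({k:s[k] for k in('t','ee_pos','ee_rot','gripper_width','ft_force')})
for n in('scene','top'):
    cv2.imwrite(f'pics/{n}0.png',eyes.snapshot(n)[:,:,::-1]); 
for n in('scene','top','wrist'): print(n,eyes.camera_model(n))
E
```

```text
pics
{'t': 0.0, 'ee_pos': array([ 0.17545973, -0.57351748,  0.40360891]), 'ee_rot': array([ 0.10452034, -0.10459698,  0.70002207, -0.69864446]), 'gripper_width': 0.08572311974790729, 'ft_force': array([-0.35019811,  0.0603674 ,  0.02416208])}
scene {'fx': 434.962429046943, 'fy': 434.962429046943, 'cx': 330.3653062641956, 'cy': 205.49869926417395, 'eye': array([ 1.39723719, -0.46759218,  0.91472752]), 'attitude': array([0.77616107, 0.36453583, 0.21367196, 0.46800847])}
top {'fx': 441.9772650412593, 'fy': 441.9772650412593, 'cx': 322.0804170512924, 'cy': 193.18778331206914, 'eye': array([0.27934476, 0.01201272, 1.29175465]), 'attitude': array([ 0.72605275,  0.07747972, -0.07373735, -0.67926954])}
wrist {'fx': 349.79390580479657, 'fy': 349.79390580479657, 'cx': 320.5902331618965, 'cy': 198.77136536445377, 'hand_eye': array([[-5.44987998e-04, -9.58643410e-01, -2.84609409e-01,
        -7.29850794e-02],
       [-9.93496409e-05,  2.84609502e-01, -9.58643532e-01,
         3.09602442e-02],
       [ 9.99999847e-01, -4.94173377e-04, -2.50349641e-04,
        -1.93000560e-04],
       [ 0.00000000e+00,  0.00000000e+00,  0.00000000e+00,
         1.00000000e+00]])}
```

View pics/top0.png

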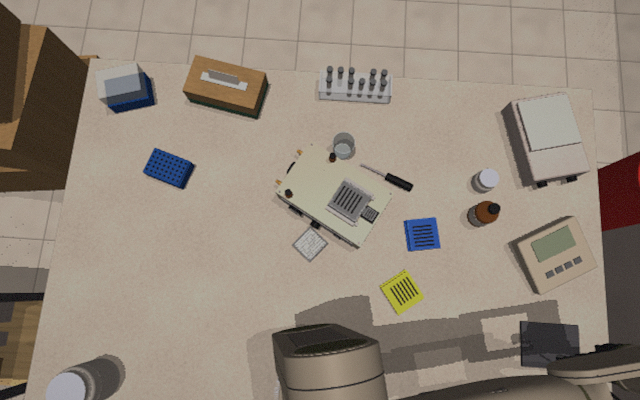

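View pics/scene0.png

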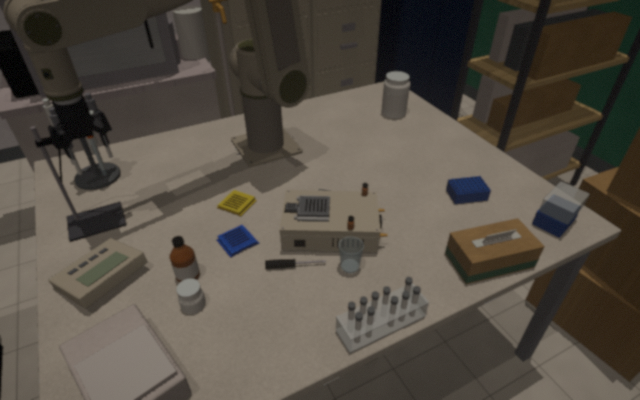

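Cover candidates in the top picture are the grey one on the pump (350,200), the blue one on the bench (422,234) and the yellow one (402,292). I choose the grey one, with the snap tab at (370,213). One vial is at (333,157), the other at (289,193). Next is a close crop with the deck mask.

```bash
cat > h.py <<'E'
import numpy as np, cv2
from scipy.spatial.transform import Rotation as R
from station import ctrl, eyes
def rot(q): return R.from_quat([q[1],q[2],q[3],q[0]]).as_matrix()
def cam(n,s=None):
    m=eyes.camera_model(n)
    if n=='wrist':
        T=np.eye(4);T[:3,:3]=rot(s['ee_rot']);T[:3,3]=s['ee_pos'];T=T@m['hand_eye'];return m,T[:3,3],T[:3,:3]
    return m,m['eye'],rot(m['attitude'])
def ray(c,u,v,z):
    m,e,A=c; d=A@np.array([(u-m['cx'])/m['fx'],-(v-m['cy'])/m['fy'],-1]); return e+d*(z-e[2])/d[2]
def proj(c,p):
    m,e,A=c; q=A.T@(np.array(p)-e); return np.array([m['cx']+m['fx']*q[0]/-q[2], m['cy']-m['fy']*q[1]/-q[2]])
E
python3 - <<'E'
from h import *
im=cv2.imread('pics/top0.png'); c=cam('top')
cr=im[130:260,265:415]; cv2.imwrite('pics/c0.png',cv2.resize(cr,None,fx=5,fy=4.5,interpolation=cv2.INTER_CUBIC))
cv2.imwrite('pics/c0.png',cv2.resize(cr,None,fx=4.5,fy=4.5,interpolation=cv2.INTER_CUBIC))
for p in[(350,200),(370,213),(333,157),(289,193)]: print(p,im[p[1],p[0]],ray(c,*p,0.1))
print(im[175,310],im[150,270])
E
```

```text
(350, 200) [75 75 75] [ 0.52430809 -0.05084216  0.1       ]
(370, 213) [ 95  98 100] [ 0.49175584 -0.10731324  0.1       ]
(333, 157) [40 43 42] [0.64419721 0.00334284 0.1       ]
(289, 193) [37 39 39] [0.53275988 0.11817064 0.1       ]
[145 168 174] [149 163 177]
```

View pics/c0.png

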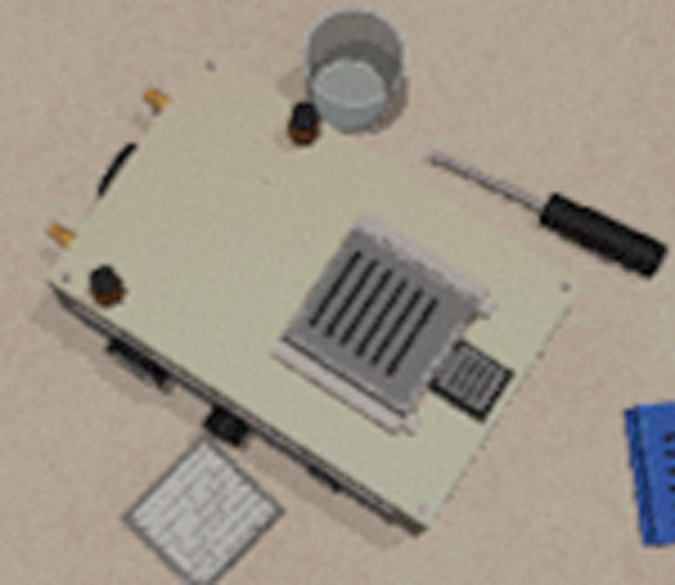

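The crop confirms the choice: the cover lies between its two rails, centred at about crop (375,320), and the ribbed tab is at crop (472,380). I'll work out the pump pose from the deck corners.

```bash
cat >> h.py <<'E'
def fit(P,W): # 2D rigid: W = Rz*P + t
    P=np.array(P,float);W=np.array(W)[:,:2];a=P-P.mean(0);b=W-W.mean(0)
    th=np.arctan2((a[:,0]*b[:,1]-a[:,1]*b[:,0]).sum(),(a*b).sum());C=np.array([[np.cos(th),-np.sin(th)],[np.sin(th),np.cos(th)]])
    t=W.mean(0)-C@P.mean(0);return th,C,t,(P@C.T+t-W)*1000
def report(th,C,t):
    s=ctrl.sense();T=rot(s['ee_rot']);print('tool axes\n',T.round(3),'pos',s['ee_pos'].round(4),'f',s['ft_force'].round(2),'w',s['gripper_width'],'t',s['t'])
    print('TCP xy in pump mm',(C.T@(s['ee_pos'][:2]-t)*1000).round(1)); return s,T
def goal(s,T,th,C,t,p,sgn=1): # p pump xyz (m) for the TCP; tool y down, z along sgn*pump x
    w=np.r_[C@np.array(p[:2])+t,p[2]]; z=sgn*np.r_[C[:,0],0]; y=np.array([0,0,-1.]); G=np.c_[np.cross(y,z),y,z]
    return (T.T@(w-s['ee_pos'])).round(4), (R.from_matrix(T.T@G).as_rotvec()/np.deg2rad(120)).round(4)
E
python3 - <<'E'
from h import *
c=cam('top')
uv=[(265+a/4.5-.4,130+b/4.5-.4) for a,b in [(55,283),(205,60),(575,285),(425,520)]]
W=[ray(c,*p,.09) for p in uv]
print([round(1e3*np.linalg.norm(W[i]-W[i-1])) for i in range(4)])
th,C,t,r=fit([(-.09,.14),(.09,.14),(.09,-.14),(-.09,-.14)],W);print(np.degrees(th),t,r.round(1))
for n,a,b,z in[('tab',472,380,.102),('vb',304,112,.129),('va',106,278,.129),('cover',375,315,.106)]:
    print(n,(C.T@(ray(c,265+a/4.5-.4,130+b/4.5-.4,z)[:2]-t)*1000).round(1))
np.savez('pump.npz',th=th,C=C,t=t)
s,T=report(th,C,t)
for sg in(1,-1): print(sg,goal(s,T,th,C,t,(0,-.114,.40),sg))
E
```

```text
[269, 172, 272, 174]
-28.910631485090526 [ 0.5440415  -0.00666355] [[-1.1  6.4]
 [ 5.9  1.5]
 [ 0.9 -4.7]
 [-5.6 -3.2]]
tab [  -0.7 -113.7]
vb [79.8 58.9]
va [-71.9 103. ]
cover [  0.7 -43.2]
tool axes
 [[-0.956 -0.     0.292]
 [-0.292  0.002 -0.956]
 [-0.    -1.    -0.002]] pos [ 0.1754 -0.5736  0.4037] f [ 0.2   0.34 -1.13] w 0.08538905840821835 t 0.1
TCP xy in pump mm [ -48.6 -674.4]
1 (array([-0.4364,  0.0044, -0.355 ]), array([ 0.0007, -0.3674, -0.0004]))
-1 (array([-0.4364,  0.0044, -0.355 ]), array([5.0000e-04, 1.1326e+00, 9.0000e-04]))
```

Call:
move_arm([
  [0,[-0.436,0.004,-0.355],[0,-0.367,0]],
  [0,[-0.436,0.004,-0.355],[0,-0.367,0]],
  [0,[-0.436,0.004,-0.355],[0,-0.367,0]],
  [0,[-0.436,0.004,-0.355],[0,-0.367,0]],
  [0,[-0.436,0.004,-0.355],[0,-0.367,0]],
  [0,[-0.436,0.004,-0.355],[0,-0.367,0]],
  [0,[-0.436,0.004,-0.355],[0,-0.367,0]],
  [0,[-0.436,0.004,-0.355],[0,-0.367,0]],
  [0,[-0.436,0.004,-0.355],[0,-0.367,0]],
  [0,[-0.436,0.004,-0.355],[0,-0.367,0]],
  [0,[-0.436,0.004,-0.355],[0,-0.367,0]],
  [0,[-0.436,0.004,-0.355],[0,-0.367,0]],
])

```text
t: 1.1
ee_pos: [0.4544, -0.1564, 0.4007]
ee_rot: [0.359, -0.359, 0.61, -0.609]
ft_force: [1.5, -0.5, -1.1]
gripper_width: -0.0001
```

Run:
```python
from h import *
d=np.load('pump.npz');g=(d['th'],d['C'],d['t'])
s,T=report(*g); print(goal(s,T,*g,(0,-.114,.40)))
```

```text
tool axes
 [[-0.484 -0.     0.875]
 [-0.875  0.002 -0.484]
 [-0.001 -1.    -0.001]] pos [ 0.4544 -0.1564  0.4007] f [ 1.53 -0.52 -1.08] w -0.00014383682470632496 t 1.1
TCP xy in pump mm [  -6.1 -174.4]
(array([-0.0604,  0.0008,  0.0061]), array([ 0.0005, -0.0004, -0.0006]))
```

Call:
move_arm([
  [0,[-0.06,0,0.006],[0,0,0]],
  [0,[-0.06,0,0.006],[0,0,0]],
  [0,[-0.06,0,0.006],[0,0,0]],
  [0,[-0.06,0,0.006],[0,0,0]],
  [0,[-0.06,0,0.006],[0,0,0]],
])

```text
t: 1.52
ee_pos: [0.4884, -0.107, 0.4003]
ee_rot: [0.359, -0.359, 0.61, -0.608]
ft_force: [0.4, 0.3, 0.2]
gripper_width: 0.0002
```

Run:
```python
from h import *
d=np.load('pump.npz');g=(d['th'],d['C'],d['t'])
s,T=report(*g); im=eyes.snapshot('wrist')[:,:,::-1]; cv2.imwrite('pics/w0.png',im)
c=cam('wrist',s)
def P(x,y,z): return proj(c,np.r_[g[1]@np.array([x,y])+g[2],z]).round(1)
print('tab',P(0,-.114,.102),'cover rear top',P(-.042,-.093,.106),P(.042,-.093,.106),'tip',proj(c,s['ee_pos']+T@[0,.173,0]))
np.save('w0.npy',np.r_[s['ee_pos'],s['ee_rot']])
```

```text
tool axes
 [[-0.484 -0.001  0.875]
 [-0.875  0.001 -0.484]
 [-0.001 -1.    -0.002]] pos [ 0.4884 -0.107   0.4003] f [0.39 0.33 0.21] w 0.00016714480420397727 t 1.5167
TCP xy in pump mm [  -0.2 -114.7]
tab [321.2 190.3] cover rear top [266.3 165.1] [376.3 165.2] tip [320.24221116 264.62180333]
```

View pics/w0.png

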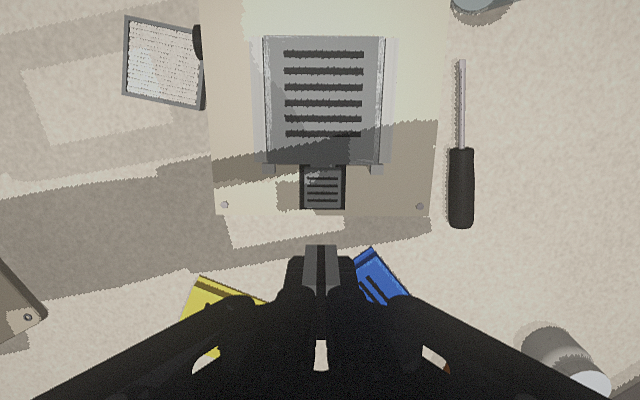

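The wrist view shows the tab pad at columns 300–345 and rows 165–209, centred at (322.5,187). The cover's rear wall top is at row 163, columns 266–382. The closed fingertips' front edge is at row 245. All of this agrees with the prediction to about 3 px (2 mm). I'll refine from these and descend.

Run:
```python
from h import *
d=np.load('pump.npz');C,t=d['C'],d['t']; a=np.load('w0.npy'); s0=dict(ee_pos=a[:3],ee_rot=a[3:]); c=cam('wrist',s0)
for n,u,v,z in[('tabTL',300,166,.102),('tabTR',345,166,.102),('tabBL',300,209,.102),('tabBR',345,209,.102),('coverRL',266,163,.106),('coverRR',381,163,.106),('coverFL',266,37,.106),('coverFR',382,37,.106),('deckBL',216,216,.09),('deckBR',431,217,.09)]:
    print(n,(C.T@(ray(c,u,v,z)[:2]-t)*1000).round(1))
T=rot(a[3:]); print('tip front edge fwd mm', [((C.T@(ray(c,u,245,a[2]-.173)[:2]-t))*1000).round(1) for u in(304,338)])
```

```text
tabTL [-16.5 -94.4]
tabTR [ 18.4 -94.4]
tabBL [ -17.1 -129.6]
tabBR [  19.1 -129.5]
coverRL [-42.1 -91.3]
coverRR [ 45.5 -91.3]
coverFL [-38.2  -3.2]
coverFR [41.9 -3.2]
deckBL [ -89.  -139.8]
deckBR [  92.9 -140.6]
tip front edge fwd mm [array([  -7.7, -105. ]), array([   7.2, -105. ])]
```

Call:
move_arm([
  [0,[-0.006,0.03,0.0015],[0,0,0]],
  [0,[-0.006,0.06,0.0015],[0,0,0]],
  [0,[-0.006,0.09,0.0015],[0,0,0]],
  [0,[-0.006,0.11,0.0015],[0,0,0]],
  [0,[-0.006,0.118,0.0015],[0,0,0]],
  [0,[-0.006,0.12,0.0015],[0,0,0]],
  [0,[-0.006,0.12,0.0015],[0,0,0]],
  [0,[-0.006,0.12,0.0015],[0,0,0]],
])

```text
t: 2.23
ee_pos: [0.4929, -0.1034, 0.2822]
ee_rot: [-0.359, 0.358, -0.609, 0.609]
ft_force: [0.5, -0.6, 0.5]
gripper_width: -0.0
```

Run:
```python
from h import *
d=np.load('pump.npz');g=(d['th'],d['C'],d['t'])
s,T=report(*g); im=eyes.snapshot('wrist')[:,:,::-1]; cv2.imwrite('pics/w1.png',im)
```

```text
tool axes
 [[-0.485  0.001  0.874]
 [-0.874  0.001 -0.485]
 [-0.001 -1.     0.001]] pos [ 0.4929 -0.1034  0.2822] f [ 0.48 -0.57  0.5 ] w -4.278901564735575e-05 t 2.2333
TCP xy in pump mm [   2.  -109.4]
```

View pics/w1.png

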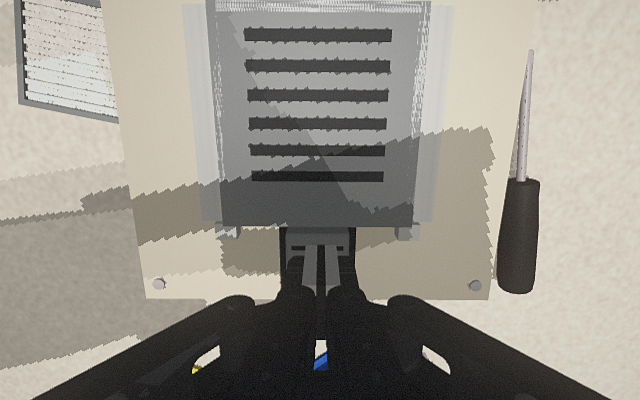

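The tip (column 321) is over the pad (columns 281–355) with its front edge short of the wall. I'll press in small steps.

Call:
move_arm([
  [0,[0,0.003,0],[0,0,0]],
  [0,[0,0.006,0],[0,0,0]],
  [0,[0,0.009,0],[0,0,0]],
  [0,[0,0.009,0],[0,0,0]],
  [0,[0,0.009,0],[0,0,0]],
])

```text
t: 2.7
ee_pos: [0.4934, -0.1034, 0.274]
ee_rot: [-0.36, 0.358, -0.609, 0.61]
ft_force: [1.8, -0.3, 3.2]
gripper_width: -0.0001
```

Call:
move_arm([
  [0,[0,0.002,0],[0,0,0]],
  [0,[0,0.0035,0],[0,0,0]],
  [0,[0,0.0035,0],[0,0,0]],
  [0,[0,0.0035,0],[0,0,0]],
])

```text
t: 3.03
ee_pos: [0.4935, -0.1034, 0.2706]
ee_rot: [-0.36, 0.358, -0.609, 0.61]
ft_force: [-0.2, -0.1, 5.9]
gripper_width: -0.0001
```

Call:
move_arm([
  [0,[0,0.001,0],[0,0,0]],
  [0,[0,0.001,0],[0,0,0]],
  [0,[0,0.001,0],[0,0,0]],
])

```text
t: 3.28
ee_pos: [0.4935, -0.1034, 0.2698]
ee_rot: [-0.36, 0.358, -0.609, 0.61]
ft_force: [-0.9, -0.9, 5.6]
gripper_width: 0.0001
```

Run:
```python
from h import *
d=np.load('pump.npz');g=(d['th'],d['C'],d['t'])
f=[]
for i in range(4): eyes.snapshot('top'); s=ctrl.sense(); f.append(s['ft_force'])
print(np.round(f,2)); report(*g)
```

```text
[[-0.83 -0.09  5.71]
 [-1.2   0.06  6.33]
 [-1.35  0.86  5.24]
 [-1.9   0.21  5.96]]
tool axes
 [[-0.485  0.003  0.874]
 [-0.874 -0.    -0.485]
 [-0.001 -1.     0.003]] pos [ 0.4935 -0.1034  0.2698] f [-1.9   0.21  5.96] w -0.00017865589490563622 t 3.4833
TCP xy in pump mm [   2.5 -109.1]
```

Call:
move_arm([
  [0,[0,0.001,-0.001],[0,0,0]],
  [0,[0,0.001,-0.001],[0,0,0]],
  [0,[0,0.001,-0.001],[0,0,0]],
])

```text
t: 3.73
ee_pos: [0.4931, -0.1032, 0.2695]
ee_rot: [-0.36, 0.357, -0.608, 0.61]
ft_force: [0.9, -2.0, 5.4]
gripper_width: -0.0001
```

Call:
move_arm([
  [0,[-0.003,0,0],[0,0,0]],
  [0,[-0.006,0,0],[0,0,0]],
  [0,[-0.009,0,0],[0,0,0]],
  [0,[-0.009,0,0],[0,0,0]],
  [0,[-0.009,0,0],[0,0,0]],
])

```text
t: 4.15
ee_pos: [0.4976, -0.0956, 0.2699]
ee_rot: [-0.36, 0.358, -0.608, 0.611]
ft_force: [-1.5, -1.2, 5.9]
gripper_width: -0.0003
```

Call:
move_arm([
  [0,[0,0.0018,0],[0,0,0]],
  [0,[0,0.0018,0],[0,0,0]],
  [0,[-0.002,0.0018,0],[0,0,0]],
  [0,[-0.004,0.0018,0],[0,0,0]],
  [0,[-0.004,0.0018,0],[0,0,0]],
  [0,[-0.004,0.0018,0],[0,0,0]],
])

```text
t: 4.65
ee_pos: [0.4996, -0.0926, 0.2684]
ee_rot: [-0.36, 0.358, -0.607, 0.611]
ft_force: [-2.7, -2.7, 5.9]
gripper_width: -0.0003
```

Call:
move_arm([
  [0,[-0.002,0.0008,0],[0,0,0]],
  [0,[-0.004,0.0008,0],[0,0,0]],
  [0,[-0.005,0.0008,0],[0,0,0]],
  [0,[-0.005,0.0008,0],[0,0,0]],
])

```text
t: 4.98
ee_pos: [0.5021, -0.0889, 0.2683]
ee_rot: [-0.359, 0.358, -0.607, 0.612]
ft_force: [-3.4, -4.8, 7.9]
gripper_width: -0.0001
```

Run:
```python
from h import *
d=np.load('pump.npz');g=(d['th'],d['C'],d['t'])
s,T=report(*g); im=eyes.snapshot('wrist')[:,:,::-1]; cv2.imwrite('pics/w2.png',im)
```

```text
tool axes
 [[-0.485  0.005  0.874]
 [-0.874 -0.005 -0.485]
 [ 0.002 -1.     0.007]] pos [ 0.5021 -0.0889  0.2683] f [-3.38 -4.84  7.92] w -7.668362152924238e-05 t 4.9833
TCP xy in pump mm [  3.  -92.3]
```

View pics/w2.png

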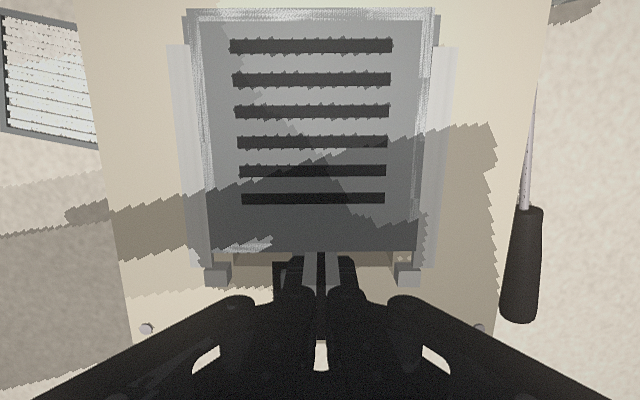

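The picture shows the cover released: it has moved forward off the end stops and its front is ahead of the rail ends. I'll keep pushing.

Call:
move_arm([
  [0,[-0.005,-0.0003,0],[0,0,0]],
  [0,[-0.01,-0.0005,-0.0005],[0,0,0]],
  [0,[-0.015,-0.0005,-0.001],[0,0,0]],
  [0,[-0.02,-0.0005,-0.001],[0,0,0]],
  [0,[-0.025,-0.0005,-0.001],[0,0,0]],
  [0,[-0.03,-0.0005,-0.001],[0,0,0]],
  [0,[-0.035,-0.0005,-0.001],[0,0,0]],
  [0,[-0.04,-0.0005,-0.001],[0,0,0]],
  [0,[-0.045,-0.0005,-0.001],[0,0,0]],
  [0,[-0.05,-0.0005,-0.001],[0,0,0]],
  [0,[-0.05,-0.0005,-0.001],[0,0,0]],
])

```text
t: 5.95
ee_pos: [0.5257, -0.0438, 0.2685]
ee_rot: [-0.36, 0.358, -0.607, 0.612]
ft_force: [0.3, -0.6, -0.1]
gripper_width: 0.0003
```

Run:
```python
from h import *
d=np.load('pump.npz');g=(d['th'],d['C'],d['t'])
s,T=report(*g); print(goal(s,T,*g,(.0015,.01,.2690)))
```

```text
tool axes
 [[-0.485  0.005  0.875]
 [-0.875 -0.005 -0.485]
 [ 0.002 -1.     0.007]] pos [ 0.5257 -0.0438  0.2685] f [ 0.34 -0.57 -0.07] w 0.0002584592170415802 t 5.95
TCP xy in pump mm [  1.9 -41.3]
(array([-0.0513, -0.0006, -0.0005]), array([-0.0032, -0.0006,  0.0007]))
```

Call:
move_arm([
  [0,[-0.005,-0.0005,0],[0,0,0]],
  [0,[-0.01,-0.0005,0],[0,0,0]],
  [0,[-0.015,-0.0005,0],[0,0,0]],
  [0,[-0.02,-0.0005,0],[0,0,0]],
  [0,[-0.025,-0.0005,0],[0,0,0]],
  [0,[-0.03,-0.0005,0],[0,0,0]],
  [0,[-0.035,-0.0005,0],[0,0,0]],
  [0,[-0.04,-0.0005,0],[0,0,0]],
  [0,[-0.045,-0.0005,0],[0,0,0]],
  [0,[-0.05,-0.0005,0],[0,0,0]],
  [0,[-0.052,-0.0005,0],[0,0,0]],
  [0,[-0.052,-0.0005,0],[0,0,0]],
])

```text
t: 6.95
ee_pos: [0.5512, 0.0022, 0.2689]
ee_rot: [-0.36, 0.358, -0.607, 0.611]
ft_force: [0.7, 0.6, -0.9]
gripper_width: 0.0001
```

Run:
```python
from h import *
d=np.load('pump.npz');g=(d['th'],d['C'],d['t'])
s,T=report(*g); im=eyes.snapshot('wrist')[:,:,::-1]; cv2.imwrite('pics/w3.png',im)
```

```text
tool axes
 [[-0.484  0.005  0.875]
 [-0.875 -0.004 -0.484]
 [ 0.001 -1.     0.007]] pos [0.5512 0.0022 0.2689] f [ 0.67  0.59 -0.88] w 5.334513536883457e-05 t 6.95
TCP xy in pump mm [ 2.  11.2]
```

View pics/w3.png

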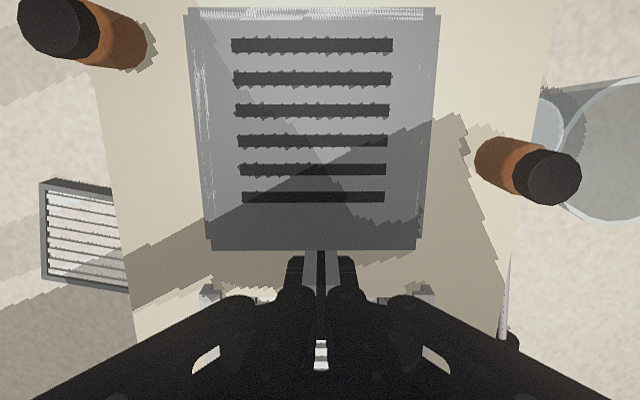

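The cover is straight and beyond the rail ends (row ~290), and both vials are standing. I'll back off and lift.

Call:
move_arm([
  [0,[0.004,0,0],[0,0,0]],
  [0,[0.008,-0.001,0],[0,0,0]],
  [0,[0.01,-0.01,0],[0,0,0]],
  [0,[0.01,-0.04,0],[0,0,0]],
  [0,[0.01,-0.08,0],[0,0,0]],
  [0,[0.03,-0.12,0],[0,0,0]],
  [0,[0.06,-0.14,0],[0,0,0]],
  [0,[0.1,-0.14,0],[0,0,0]],
  [0,[0.12,-0.14,0],[0,0,0]],
  [0,[0.12,-0.14,0],[0,0,0]],
  [0,[0.12,-0.14,0],[0,0,0]],
])

```text
t: 7.92
ee_pos: [0.4916, -0.1036, 0.4101]
ee_rot: [-0.359, 0.357, -0.607, 0.612]
ft_force: [0.4, 0.4, -0.2]
gripper_width: 0.0002
```

Run:
```python
from h import *
d=np.load('pump.npz');g=(d['th'],d['C'],d['t'])
s,T=report(*g); im=eyes.snapshot('wrist')[:,:,::-1]; cv2.imwrite('pics/w4.png',im); np.save('w4.npy',np.r_[s['ee_pos'],s['ee_rot']])
```

```text
tool axes
 [[-0.487  0.007  0.874]
 [-0.874 -0.005 -0.487]
 [ 0.001 -1.     0.008]] pos [ 0.4916 -0.1036  0.4101] f [ 0.36  0.38 -0.2 ] w 0.00015261953673730637 t 7.9167
TCP xy in pump mm [   0.9 -110.2]
```

View pics/w4.png

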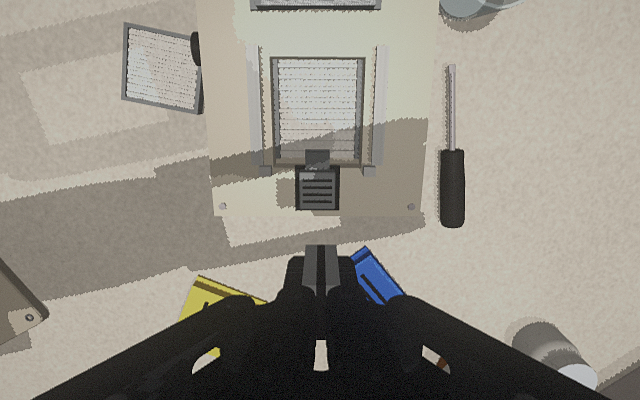

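The bay is open. The tab pad is 44 px wide (295–339), much as when free (45 px). The cover's rear edge is at row ~10. Last measurement, then I hand in.

Run:
```python
from h import *
from station import hand_in
d=np.load('pump.npz');C,t=d['C'],d['t']; a=np.load('w4.npy'); c=cam('wrist',dict(ee_pos=a[:3],ee_rot=a[3:]))
for n,u,v,z in[('rearL',250,9,.106),('rearR',382,9,.106),('railend front',262,46,.099),('tabBL',295,210,.102),('tabBR',339,210,.102)]: print(n,(C.T@(ray(c,u,v,z)[:2]-t)*1000).round(1))
print(ctrl.sense()['ft_force']); print(hand_in())
```

```text
rearL [-45.3  20.3]
rearR [47.3 20.2]
railend front [-39.1  -2.8]
tabBL [ -17.6 -129.5]
tabBR [  19.1 -129.7]
[1.05264805 0.20909165 0.46713605]
the job is handed in; nothing more can be done
None
```

I opened the filter bay and handed the job in; no verdict was reported. With the closed fingertips I pressed the snap tab in at about 6 N. While holding it, I pushed the cover along its rails, then backed off and lifted clear, at about 8 s of robot time.

**Cover:** its rear wall measured at pump y of about +20 mm, so its origin is about 113 mm from the seat. That is past the 88 mm needed and short of the 143 mm overhang limit. It was straight, about 1 mm off the centre line, and looked flat. I did not measure its height or tilt directly.

**Tab:** the pad looked the same size as when free, so I take it to have sprung back. I could not read the joint value.

**Bystanders and force:** both vials were standing when last seen, just before I backed off. The highest force I read was about 10 N, and about 1 N (noise level) at the end with the hand clear. I did not re-check every bystander's position.

**Disagreements:**
- The wrist-camera pump position differed from the top-camera one by about 1.5 mm, so I used the wrist values.
- My hand-picked deck corners in the top view missed the given pump size by up to 11 mm (5–6 mm per corner).

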